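# Knock the stuck pattern disc out of a cake mould

### The arm

A 6-joint arm with a two-finger parallel gripper is mounted at the origin on the work surface. World frame = base frame: x ahead of the robot, y to its left, z up, the work surface at z = 0. Lengths are in mm, angles in degrees, forces in N, time in s.
With the tool pointing down it reaches from about 300 to 850 mm from the base axis. Payload 4.2 kg.
Tool frame: the origin (TCP) lies at the very end of the fingers, on their centre line; the grasp point (between the pads) lies 19 mm behind it; z points along the fingers, y is the line along which they close (so a half turn about z gives the same grasp; the last joint's range is limited). The gripper opens to 91 mm and grips with 3 to 60 N. Pads are 32 mm wide; open, the fingers measure 118 mm over their backs; the gripper's body (76 mm by 178 mm) begins 60 mm behind the grasp point.
Start: joints at [-75.115, 18.312, 89.639, -0, 72.044, -1.146], TCP at [158.797, -552.654, 213.976] pointing down, gripper open.
Joint ranges: [-177.97, 177.97], [-48.28, 115.42], [12.27, 149.76], [-77.06, 257.06], [2.81, 150.46], [-146.56, 146.56]. Speed limits (degrees/s): [147.25, 147.25, 180, 180, 180, 180].

### API

Orientations are given as [roll, pitch, yaw] about the fixed x, y, z axes, in that order (R = Rz(yaw) Ry(pitch) Rx(roll)).
In Python, from workcell import * gives the robot as it stands.
- The arm moves only by the tool move_arm, never from a script. Its argument "motion" is a list of rows, each a list of 3 entries, a list of its own where there are three numbers: the finger opening in mm, from 0 to 91.2, then the shift along the world's x, y, z in units of 25 mm (1.0 is 25 mm), then the turn, a rotation vector about the world's x, y, z in units of 4 degrees (1.0 is 4 degrees). In form: [[grip, [x, y, z], [ax, ay, az]], ...]. A call has 1 to 20 rows; each row shifts and turns the commanded pose from where the row before left it; what a row does not reach is not made up. A row lasts 1/12 s, in which the tool goes at most 41.7 mm and 7.16 degrees, less where a joint would pass 70% of its speed; a pose out of reach is approached as far as the arm can. A call with a number of a shift or a turn outside -1 to 1 is refused whole. A call with a gripper value outside its range is refused whole. The fingers move at their own pace and stop on an object; "grip_force" is the grip in N (left out, the last holds). Time passes only in rows, so rows that do not move let the fingers close. It gives the time, the measured TCP pose, the force, the opening and the grip force at its end, in the units of the state.
- state(): the state, without advancing time (a new reading comes with each control period).
- grab_frame(name): name is "scene" or "top"; returns the picture (384x512x3 uint8, blue, green, red); there is no depth.
- camera_info(name): a dict with "fx", "fy", "cx", "cy" (pixels), "k1" (the pictures are not rectified: a ray, as slopes to the right and down, at radius r is drawn at 1 + k1 r^2 times it, then the intrinsics apply), "rvec" (rotation vector, rad) and "tvec" (3), from world to camera coordinates, as OpenCV has them. Camera axes: x right, y down, z forward; pixel columns grow to the right and rows downward; lengths in mm; the calibration is good to about 2 mm. A picture is of the moment at which its call begins. camera_info takes no time and is no camera call.
- job_done(): hands the job in; it is judged then, once.
The state is a dict: "time_s": time; "qpos": joint angles; "qvel": joint speeds; "effort": joint torques, N m; "ee_pos": TCP position; "ee_rot": TCP orientation; "force": force on the tool from outside, world axes, zero at the start; "torque": the same for the moment, N m; "gripper_width": finger opening in mm; "gripper_force": force on a finger pad.
Only numpy, scipy, OpenCV 4.12 (cv2) and the standard library are available. Lean on these libraries where they do the work, as an engineer would, in place of code of your own. Each camera call takes 0.05 s, during which the arm holds its last target. There are 200 camera calls.

### The job

The pattern disc is stuck in the round cake mould. Set the mould over the upright knockout rod, feeling for the hole in its floor because the rod is out of true, and press it down, never forcing it, until it stands on the foot and the rod has lifted the disc clear out of the top; leave the mould standing there. Then take the disc off the rod and lay it gently on the steamer insert, flat and pattern up, without disturbing anything else.

Things in the scene. Friction and masses are not known exactly. Their poses are not given: they have to be found in the camera images.
- mould_mid (a point): The round cake mould, bare cast aluminium, loose, 140 g, 42 mm tall. The point is on its axis (z), half-way up, 21 mm above its underside. Below, a floor flange 76 mm across and 7 mm thick; above it a round wall 58 mm outside, 50.5 mm inside, up to the rim. Grip the wall from outside, above the flange. Four spring tongues in the wall, up to 22 mm above the underside, hold the disc.
- mould_hole (a point): The middle of the mould's underside: centre of the mouth of the straight hole, 21 mm in diameter, that goes up through its 7 mm floor. The disc lies on that floor.
- disc_mid (a point): The pattern disc, plain aluminium, loose, 72 g, solid, 49 mm across, 14 mm thick, with a flower relief 1 mm high on top; underside flat. The point is its centre; z points out of the pattern side. At the start it lies on the mould's floor, its top 21 mm below the rim, too deep and tight to grip. It gives way to about 8 to 15 N from below, drags for 15 mm, then runs free.
- foot: The knockout stand's round steel foot, 110 mm across, fixed to the table; origin at the centre of its underside. From it rises one rigid vertical steel rod, 16 mm thick, edge broken by 0.8 mm, its flat top 64 mm above the table. The rod is out of true: its axis stands 7 mm from the foot's centre, to a side that no reading tells (the foot's yaw says nothing about it).
- foot_top (a point): The foot's centre at the height of the tops of its four rubber studs, 10 mm above the table (the steel between them 8 mm), on which the mould comes to stand; the rod's top is then 12 mm above the mould's rim.
- steamer_top (a point): The steamer insert: a round flat perforated stainless plate 200 mm across with a raised edge 2.5 mm high, on three feet, loose, 450 g. This point is the centre of the plate's upper face, 32 mm above the table.
- square_mid (a point): A square cake mould, aluminium, empty, 74 mm square foot, 42 mm tall, loose; not to be used. The point is its centre.
- tray_mid (a point): The clear acrylic dumpling tray with ridges, 160 x 300 x 22 mm, loose, at the back; leave alone. The point is its centre.
- pin_mid (a point): The short maple rolling pin, 200 mm long and 25 mm thick, lying in the tray between two ridges; leave alone. The point is its centre.
- shaker_mid (a point): Salt shaker with a steel twist cap, 46 mm across, 77 mm tall, loose; leave alone. The point is its centre.
- dish_mid (a point): Small white dipping dish, 90 mm across, 25 mm tall, loose; leave alone. The point is its centre.
- jar_mid (a point): Amber glass jar with a steel lid, 66 mm across, 90 mm tall, loose; leave alone. The point is its centre.
- mug_mid (a point): White mug, 76 mm across, 85 mm tall, loose; leave alone. The point is its centre.
There are look-alikes about, which are no part of the job. What is shaped like the part that bears mould_mid but orange, turquoise or yellow is not meant.

How it is judged:
By the outcome, as a careful person would: the job done as asked, in the order asked, and still so for the second after the job is handed in, with the robot touching nothing.
It also fails if it takes over 72 s, if anything falls off the work surface, if the arm or the gripper's body presses on something with over 40 N, if the wrist force passes 120 N, or if a joint passes its speed limit or range.

## Working session

There is one attempt and no reset: what is moved stays moved. The work goes in short steps, Python scripts to look and compute and a tool call to move; the robot and the scene stay as the last step left them, time stands still between calls to the robot, and variables do not carry over. Pictures are saved under pics/ and viewed, at most 10 in all, crops included, and the job is handed in when it is done.

Besides the shell and the picture viewer there is one more tool, called after "Request:" by a JSON object that holds its "fn" and its "kwargs". move_arm: Moves the arm, as the interface text tells. Shifts and turns lie within -1 to 1; 1 stands for 25 mm of shift or 4 degrees of turn. Its arguments: {"type":"object","properties":{"motion":{"type":"array","items":{"type":"array"}},"grip_force":{"type":"number"}},"required":["motion"]}

```bash
mkdir -p pics; ls; python3 - <<'E'
from workcell import *
import cv2
for n in("scene","top"):
    cv2.imwrite(f"pics/{n}0.png",grab_frame(n)); print(camera_info(n))
print(state())
E
```

```text
pics
{'fx': 485.75745519474157, 'fy': 485.75745519474157, 'cx': 246.21319285903542, 'cy': 190.03250247292982, 'k1': -0.11389150535529698, 'rvec': array([ 1.2973166 ,  1.97758599, -1.06255402]), 'tvec': array([ 168.06707466, -259.94900266, 1878.88851582])}
{'fx': 380.61019934809576, 'fy': 380.61019934809576, 'cx': 251.58426122150686, 'cy': 196.3806731394245, 'k1': -0.09847470486412276, 'rvec': array([ 2.21056633, -2.16707636,  0.09698201]), 'tvec': array([  42.39153123,  559.00450876, 1083.18655118])}
{'time_s': 0.1, 'qpos': array([-7.51117828e+01,  1.83470700e+01,  8.96985160e+01, -4.16906992e-04,
        7.20451696e+01, -1.14674100e+00]), 'qvel': array([-0.02544239, -0.00198755, -0.17287037, -0.0342024 , -0.13743836,
        0.0894742 ]), 'effort': array([ 4.67565424e-04, -4.13330913e+01, -2.32509488e+01,  7.28379842e-02,
        4.22287197e-02, -6.21620438e-05]), 'ee_pos': array([ 158.70288226, -552.1937599 ,  213.21956841]), 'ee_rot': array([-1.79909255e+02, -1.41997645e-03,  1.60350859e+01]), 'force': array([-0.090136  ,  0.33522961, -0.7053816 ]), 'torque': array([-0.0942794 ,  0.02632454,  0.03368644]), 'gripper_force': 0.0, 'gripper_width': 91.11171711837784}
```

View pics/scene0.png

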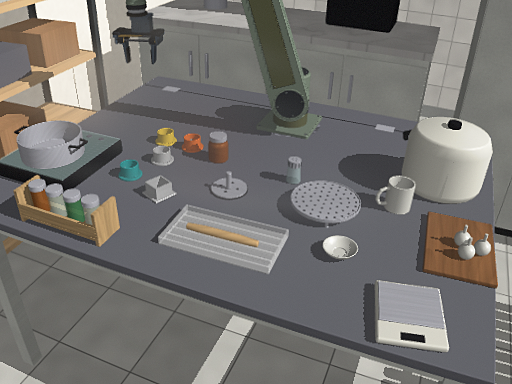

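View pics/top0.png

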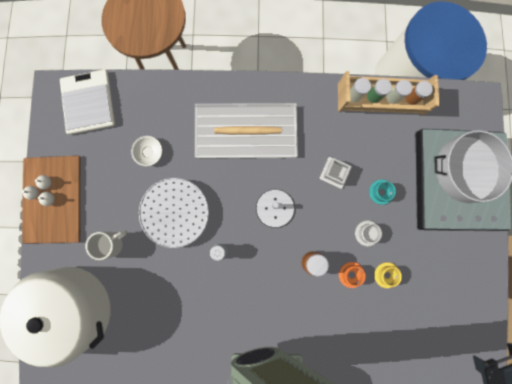

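Scene view: mould near (162,155), foot (229,187), steamer (325,202). Top view: mould (369,233), foot (276,209), steamer (174,213), square mould (336,173). I'll enlarge the key parts.

```bash
cat > h.py <<'E'
from workcell import *
import cv2, numpy as np
def cam(n):
    c=camera_info(n); R=cv2.Rodrigues(c["rvec"])[0]; t=np.array(c["tvec"]); return c,R,t
def ray(n,u,v):
    c,R,t=cam(n)
    p=cv2.undistortPoints(np.array([[[u,v]]],float),np.array([[c["fx"],0,c["cx"]],[0,c["fy"],c["cy"]],[0,0,1]]),np.array([c["k1"],0,0,0,0.]))[0,0]
    return -R.T@t, R.T@np.array([p[0],p[1],1])
def onz(n,u,v,z):
    o,d=ray(n,u,v); return (o+d*(z-o[2])/d[2]).round(1)
def px(n,P):
    c,R,t=cam(n)
    return cv2.projectPoints(np.array([P],float),c["rvec"],np.array(t),np.array([[c["fx"],0,c["cx"]],[0,c["fy"],c["cy"]],[0,0,1]]),np.array([c["k1"],0,0,0,0.]))[0][0,0].round(1)
def crop(n,img,u,v,h=28,s=7):
    return cv2.resize(img[v-h:v+h,u-h:u+h],None,fx=s,fy=s,interpolation=cv2.INTER_CUBIC)[:390,:390]
E
python3 - <<'E'
from h import *
t=cv2.imread("pics/top0.png"); s=cv2.imread("pics/scene0.png")
f=lambda i,u,v:cv2.resize(i[v-20:v+20,u-26:u+26],(400,300),interpolation=cv2.INTER_CUBIC)
cv2.imwrite("pics/c0.png",np.vstack([np.hstack([f(t,369,233),f(t,276,209)]),np.hstack([f(s,162,155),f(s,229,187)])]))
for n,u,v,z in(("top",369,233,42),("scene",162,149,42),("top",276,209,8),("scene",229,188,8),("top",174,213,32),("scene",325,202,32)):print(n,u,v,onz(n,u,v,z))
E
```

```text
top 369 233 [ 458.1 -284.8   42. ]
scene 162 149 [ 457.1 -291.3   42. ]
top 276 209 [523.4 -18.9   8. ]
scene 229 188 [534.  -13.2   8. ]
top 174 213 [504.9 275.1  32. ]
scene 325 202 [522.5 279.1  32. ]
```

View pics/c0.png

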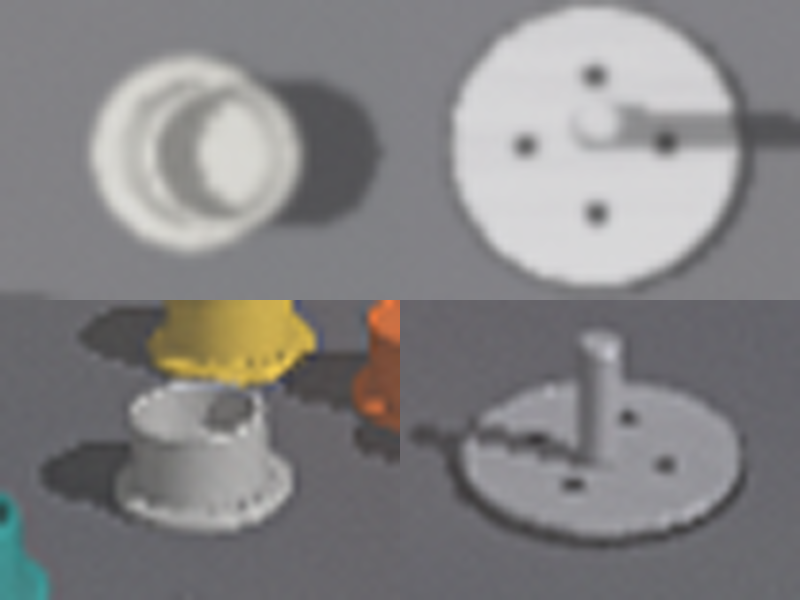

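```bash
python3 - <<'E'
from h import *
for l,n,u,v,z in(("mould flange","top",367.3,233,7),("mould rim","top",371.9,233,42),("rim","scene",161.2,149.7,42),("foot","top",275.5,208.1,8),("foot","scene",228.9,187.3,8),("rod","top",275.6,204.9,64),("rod","scene",228.9,172.6,64)):print(l,n,onz(n,u,v,z))
def circ(x,lo):
    g=cv2.cvtColor(x,cv2.COLOR_BGR2HSV); return ((g[...,2]>lo)&(g[...,1]<40)).astype(np.uint8)
t=cv2.imread("pics/top0.png")
for l,u0,v0,h,z in(("mould",369,233,20,7),("foot",276,209,26,8),("steamer",174,213,42,33)):
    for lo in(160,175):
        m=circ(t[v0-h:v0+h,u0-h:u0+h],lo); c=max(cv2.findContours(m,0,1)[0],key=cv2.contourArea); (x,y),r=cv2.minEnclosingCircle(c)
        print(l,lo,(x+u0-h,y+v0-h),r,onz("top",x+u0-h,y+v0-h,z))
for u,v in((336,173),(388,276),(352,276),(382,192),(217,253),(317,265)): print(u,v,onz("top",u,v,42))
E
```

```text
mould flange top [ 457.5 -291.     7. ]
mould rim top [ 458.2 -293.3   42. ]
rim scene [ 462.4 -291.1   42. ]
foot top [526.  -17.4   8. ]
foot scene [530.6 -15.1   8. ]
rod top [532.3 -13.3  64. ]
rod scene [537.2 -12.   64. ]
mould 160 (367.8228340148926, 232.7677173614502) 13.365009307861328 [ 458.2 -292.6    7. ]
mould 175 (367.6027183532715, 233.0679759979248) 12.77135944366455 [ 457.3 -292.     7. ]
foot 160 (274.8265895843506, 207.89306449890137) 18.585969924926758 [526.6 -15.5   8. ]
foot 175 (274.6752128601074, 207.94871711730957) 18.355016708374023 [526.4 -15.    8. ]
steamer 160 (172.92451095581055, 212.33420181274414) 35.01393127441406 [506.7 278.   33. ]
steamer 175 (173.0, 212.47058868408203) 34.65958786010742 [506.3 277.8  33. ]
336 173 [ 629.  -188.2   42. ]
388 276 [ 335.8 -341.3   42. ]
352 276 [ 335.3 -236.1   42. ]
382 192 [ 576.9 -323.6   42. ]
217 253 [394.5 148.1  42. ]
317 265 [ 365.5 -135.2   42. ]
```

Request:
{"fn": "move_arm", "kwargs": {"motion": [[91,[0.8,0.69,-0.2],[0,0,0]],[91,[0.8,0.69,-0.2],[0,0,0]],[91,[0.8,0.69,-0.2],[0,0,0]],[91,[0.8,0.69,-0.2],[0,0,0]],[91,[0.8,0.69,-0.2],[0,0,0]],[91,[0.8,0.69,-0.2],[0,0,0]],[91,[0.8,0.69,-0.2],[0,0,0]],[91,[0.8,0.69,-0.2],[0,0,0]],[91,[0.8,0.69,-0.2],[0,0,0]],[91,[0.8,0.69,-0.2],[0,0,0]],[91,[0.8,0.69,-0.2],[0,0,0]],[91,[0.8,0.69,-0.2],[0,0,0]],[91,[0.8,0.69,-0.2],[0,0,0]],[91,[0.8,0.69,-0.2],[0,0,0]],[91,[0.8,0.69,-0.2],[0,0,0]],[91,[0,0,0],[0,0,0]],[91,[0,0,0],[0,0,0]]]}}

```text
time_s: 1.52
ee_pos: [459.0, -292.9, 138.2]
ee_rot: [-179.9, 0.1, 16.2]
force: [-0.1, -0.6, -0.6]
gripper_width: 90.8
gripper_force: 0.0
```

Request:
{"fn": "move_arm", "kwargs": {"motion": [[91,[0,0,-0.8],[0,0,0]],[91,[0,0,-0.8],[0,0,0]],[91,[0,0,-0.8],[0,0,0]],[91,[0,0,-0.8],[0,0,0]],[91,[0,0,-0.8],[0,0,0]],[91,[0,0,-0.5],[0,0,0]],[91,[0,0,-0.3],[0,0,0]],[91,[0,0,-0.2],[0,0,0]],[91,[0,0,0],[0,0,0]],[91,[0,0,0],[0,0,0]],[80,[0,0,0],[0,0,0]],[74,[0,0,0],[0,0,0]],[70,[0,0,0],[0,0,0]],[67,[0,0,0],[0,0,0]]], "grip_force": 5}}

```text
time_s: 2.68
ee_pos: [459.0, -294.0, 14.5]
ee_rot: [180.0, -0.0, 16.0]
force: [0.6, 0.6, -0.2]
gripper_width: 68.3
gripper_force: 0.0
```

```bash
python3 - <<'E'
from h import *
t=grab_frame("top"); s=grab_frame("scene")
f=lambda i,u,v:cv2.resize(i[v-26:v+26,u-26:u+26],(390,390),interpolation=cv2.INTER_CUBIC)
cv2.imwrite("pics/c1.png",np.hstack([f(t,369,233),f(s,162,145)]))
E
```

```text
(no output)
```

View pics/c1.png

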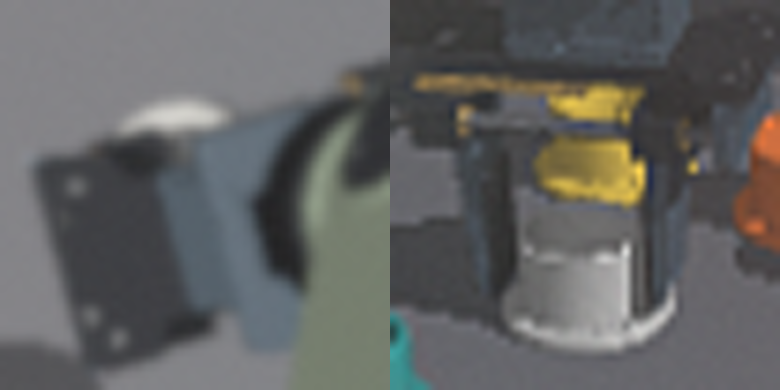

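The mould stands between the fingers, nearer the right one (crop x 635 against 500), so I'll shift a little to +y and then close.

Request:
{"fn": "move_arm", "kwargs": {"motion": [[67,[0,0.1,0],[0,0,0]],[64,[0,0,0],[0,0,0]],[62,[0,0,0],[0,0,0]],[60,[0,0,0],[0,0,0]],[59,[0,0,0],[0,0,0]],[58,[0,0,0],[0,0,0]],[56,[0,0,0],[0,0,0]],[50,[0,0,0],[0,0,0]],[50,[0,0,0],[0,0,0]]], "grip_force": 8}}

```text
time_s: 3.53
ee_pos: [458.9, -291.5, 14.0]
ee_rot: [180.0, -0.0, 16.0]
force: [0.1, -0.2, -0.9]
gripper_width: 58.9
gripper_force: 8.0
```

Request:
{"fn": "move_arm", "kwargs": {"motion": [[50,[0,0,0],[0,0,0]],[50,[0,0,0],[0,0,0]],[50,[0,0,0],[0,0,0]]], "grip_force": 35}}

```text
time_s: 3.78
ee_pos: [458.8, -291.4, 14.0]
ee_rot: [180.0, -0.0, 16.0]
force: [0.4, -0.3, -0.5]
gripper_width: 58.1
gripper_force: 35.0
```

Request:
{"fn": "move_arm", "kwargs": {"motion": [[50,[0,0,0.3],[0,0,0]],[50,[0,0,0.7],[0,0,0]],[50,[0,0,0.9],[0,0,0]],[50,[0,0,0.9],[0,0,0]],[50,[0.1,0.4,0.8],[0,0,0]],[50,[0.25,0.9,0.2],[0,0,0]],[50,[0.25,0.9,0],[0,0,0]],[50,[0.25,0.9,0],[0,0,0]],[50,[0.25,0.9,0],[0,0,0]],[50,[0.25,0.9,0],[0,0,0]],[50,[0.25,0.9,0],[0,0,0]],[50,[0.25,0.9,0],[0,0,0]],[50,[0.25,0.9,0],[0,0,0]],[50,[0.25,0.9,0],[0,0,0]],[50,[0.25,0.9,0],[0,0,0]],[50,[0.25,0.9,0],[0,0,0]],[50,[0.15,0.8,-0.2],[0,0,0]],[50,[0,0,-0.2],[0,0,0]],[50,[0,0,0],[0,0,0]],[50,[0,0,0],[0,0,0]]]}}

```text
time_s: 5.45
ee_pos: [532.9, -14.2, 98.7]
ee_rot: [-180.0, 0.1, 16.1]
force: [0.6, 0.5, -3.0]
gripper_width: 58.1
gripper_force: 35.0
```

```bash
python3 - <<'E'
from h import *
t=grab_frame("top"); s=grab_frame("scene"); st=state(); print(st["ee_pos"],st["force"],st["gripper_width"])
p=st["ee_pos"]
print(px("scene",[p[0],p[1],p[2]-14]),px("scene",[534,-13,64]),px("top",[534,-13,64]))
f=lambda i,u,v:cv2.resize(i[v-26:v+26,u-26:u+26],(390,390),interpolation=cv2.INTER_CUBIC)
cv2.imwrite("pics/c2.png",np.hstack([f(t,276,205),f(s,229,172)]))
E
```

```text
[533.52636311 -14.72404823  99.13118081] [ 0.39652603  0.02915869 -3.02043633] 58.16704005406871
[228.6 165.6] [229.1 172. ] [275.5 204.3]
```

View pics/c2.png

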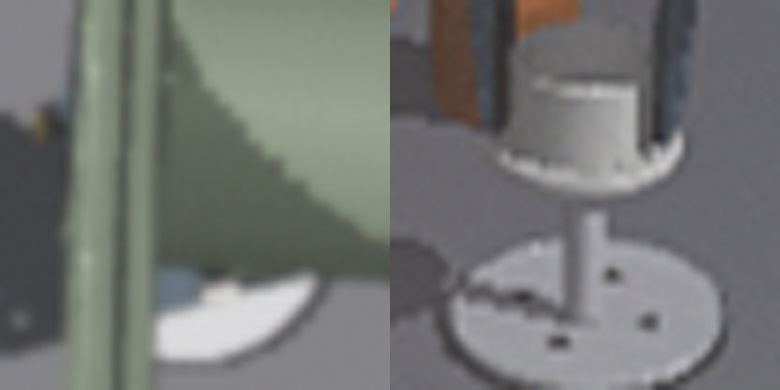

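Request:
{"fn": "move_arm", "kwargs": {"motion": [[50,[0,0,-0.3],[0,0,0]],[50,[0,0.04,-0.3],[0,0,0]],[50,[0,0,-0.16],[0,0,0]],[50,[0,0,-0.04],[0,0,0]],[50,[0,0,-0.04],[0,0,0]],[50,[0,0,-0.04],[0,0,0]],[50,[0,0,-0.04],[0,0,0]],[50,[0,0,0],[0,0,0]],[50,[0,0,0],[0,0,0]]]}}

```text
time_s: 6.3
ee_pos: [533.9, -12.9, 76.1]
ee_rot: [180.0, -0.0, 16.0]
force: [-0.0, 0.0, -2.6]
gripper_width: 57.7
gripper_force: 35.0
```

Request:
{"fn": "move_arm", "kwargs": {"motion": [[50,[0,0,-0.04],[0,0,0]],[50,[0,0,-0.04],[0,0,0]],[50,[0,0,-0.04],[0,0,0]],[50,[0,0,0],[0,0,0]]]}}

```text
time_s: 6.63
ee_pos: [533.6, -12.9, 72.7]
ee_rot: [-180.0, 0.0, 16.0]
force: [0.8, 0.5, -2.7]
gripper_width: 58.6
gripper_force: 35.0
```

Request:
{"fn": "move_arm", "kwargs": {"motion": [[50,[0,0,-0.04],[0,0,0]],[50,[0,0,-0.04],[0,0,0]],[50,[0,0,0],[0,0,0]]]}}

```text
time_s: 6.88
ee_pos: [533.9, -12.9, 71.0]
ee_rot: [180.0, -0.0, 16.0]
force: [-0.0, -0.5, -1.8]
gripper_width: 58.1
gripper_force: 35.0
```

The hole is found: the underside is at about 57 mm with no side force. Next I press down gently.

Request:
{"fn": "move_arm", "kwargs": {"motion": [[50,[0,0,-0.04],[0,0,0]],[50,[0,0,-0.04],[0,0,0]],[50,[0,0,0],[0,0,0]]]}}

```text
time_s: 7.13
ee_pos: [534.1, -12.9, 70.0]
ee_rot: [180.0, -0.1, 16.0]
force: [-2.1, 0.3, 4.4]
gripper_width: 58.1
gripper_force: 35.0
```

Request:
{"fn": "move_arm", "kwargs": {"motion": [[50,[0,0,-0.04],[0,0,0]],[50,[0,0,-0.04],[0,0,0]],[50,[0,0,0],[0,0,0]]]}}

```text
time_s: 7.38
ee_pos: [534.0, -12.9, 68.1]
ee_rot: [180.0, -0.1, 16.0]
force: [-2.0, 0.6, 5.7]
gripper_width: 58.3
gripper_force: 35.0
```

Request:
{"fn": "move_arm", "kwargs": {"motion": [[50,[0,0,-0.04],[0,0,0]],[50,[0,0,-0.04],[0,0,0]],[50,[0,0,-0.04],[0,0,0]],[50,[0,0,-0.04],[0,0,0]],[50,[0,0,0],[0,0,0]]]}}

```text
time_s: 7.8
ee_pos: [534.0, -12.9, 64.0]
ee_rot: [180.0, -0.0, 16.0]
force: [-2.2, 0.4, 5.2]
gripper_width: 58.1
gripper_force: 35.0
```

Request:
{"fn": "move_arm", "kwargs": {"motion": [[50,[-0.02,0,-0.04],[0,0,0]],[50,[0,0,-0.04],[0,0,0]],[50,[0,0,-0.04],[0,0,0]],[50,[0,0,-0.04],[0,0,0]],[50,[0,0,0],[0,0,0]]]}}

```text
time_s: 8.22
ee_pos: [533.9, -12.9, 59.4]
ee_rot: [180.0, -0.1, 16.0]
force: [-0.0, 0.1, 1.0]
gripper_width: 58.0
gripper_force: 35.0
```

Request:
{"fn": "move_arm", "kwargs": {"motion": [[50,[0,0,-0.06],[0,0,0]],[50,[0,0,-0.06],[0,0,0]],[50,[0,0,-0.06],[0,0,0]],[50,[0,0,-0.06],[0,0,0]],[50,[0,0,-0.06],[0,0,0]],[50,[0,0,-0.06],[0,0,0]],[50,[0,0,-0.06],[0,0,0]],[50,[0,0,-0.06],[0,0,0]],[50,[0,0,0],[0,0,0]]]}}

```text
time_s: 8.97
ee_pos: [533.0, -12.9, 46.6]
ee_rot: [-180.0, 0.0, 16.0]
force: [-0.9, -0.8, -0.5]
gripper_width: 58.0
gripper_force: 35.0
```

Request:
{"fn": "move_arm", "kwargs": {"motion": [[50,[0,0,-0.06],[0,0,0]],[50,[0,0,-0.06],[0,0,0]],[50,[0,0,-0.06],[0,0,0]],[50,[0,0,-0.06],[0,0,0]],[50,[0,0,-0.06],[0,0,0]],[50,[0,0,-0.06],[0,0,0]],[50,[0,0,-0.06],[0,0,0]],[50,[0,0,-0.06],[0,0,0]],[50,[0,0,-0.06],[0,0,0]],[50,[0,0,-0.06],[0,0,0]],[50,[0,0,0],[0,0,0]]]}}

```text
time_s: 9.88
ee_pos: [533.1, -12.9, 31.6]
ee_rot: [-180.0, 0.0, 16.0]
force: [0.0, -0.7, -2.5]
gripper_width: 58.0
gripper_force: 35.0
```

Request:
{"fn": "move_arm", "kwargs": {"motion": [[50,[0,0,-0.04],[0,0,0]],[50,[0,0,-0.04],[0,0,0]],[50,[0,0,-0.04],[0,0,0]],[50,[0,0,-0.04],[0,0,0]],[50,[0,0,-0.04],[0,0,0]],[50,[0,0,-0.03],[0,0,0]],[50,[0,0,0],[0,0,0]]]}}

```text
time_s: 10.47
ee_pos: [533.2, -12.9, 26.0]
ee_rot: [-180.0, 0.0, 16.0]
force: [-0.5, 0.2, -2.3]
gripper_width: 58.2
gripper_force: 35.0
```

Request:
{"fn": "move_arm", "kwargs": {"motion": [[50,[0,0,-0.03],[0,0,0]],[50,[0,0,0],[0,0,0]],[50,[0,0,0],[0,0,0]]]}}

```text
time_s: 10.72
ee_pos: [533.3, -12.9, 25.4]
ee_rot: [180.0, 0.0, 16.0]
force: [-0.1, -1.1, -1.1]
gripper_width: 58.2
gripper_force: 35.0
```

Request:
{"fn": "move_arm", "kwargs": {"motion": [[50,[0,0,-0.03],[0,0,0]],[50,[0,0,0],[0,0,0]],[50,[0,0,0],[0,0,0]]]}}

```text
time_s: 10.97
ee_pos: [533.3, -12.9, 24.7]
ee_rot: [180.0, 0.0, 16.0]
force: [-0.3, 0.1, -0.6]
gripper_width: 58.3
gripper_force: 35.0
```

Request:
{"fn": "move_arm", "kwargs": {"motion": [[50,[0,0,-0.03],[0,0,0]],[50,[0,0,0],[0,0,0]],[50,[0,0,0],[0,0,0]]]}}

```text
time_s: 11.22
ee_pos: [533.3, -12.9, 24.0]
ee_rot: [180.0, -0.0, 16.0]
force: [-1.0, 0.1, -0.8]
gripper_width: 58.4
gripper_force: 35.0
```

Request:
{"fn": "move_arm", "kwargs": {"motion": [[50,[0,0,-0.03],[0,0,0]],[50,[0,0,0],[0,0,0]],[50,[0,0,0],[0,0,0]]]}}

```text
time_s: 11.47
ee_pos: [533.4, -12.9, 23.7]
ee_rot: [180.0, -0.0, 16.0]
force: [-1.3, 0.5, 4.9]
gripper_width: 58.3
gripper_force: 35.0
```

```bash
python3 - <<'E'
from h import *
s=grab_frame("scene"); st=state(); print(st["ee_pos"],st["force"])
cv2.imwrite("pics/c3.png",cv2.resize(s[144:196,195:265],(700,520),interpolation=cv2.INTER_CUBIC))
E
```

```text
[533.42195441 -12.8984113   23.70136282] [-1.3625873  -0.06918595  4.58075735]
```

View pics/c3.png

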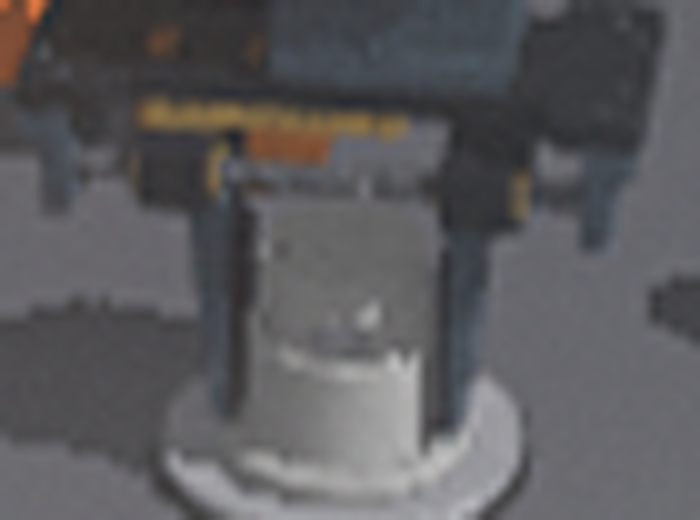

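The mould is seated (contact at 24 mm) and the disc stands above the rim. I'll release it slowly and rise to disc height.

Request:
{"fn": "move_arm", "kwargs": {"motion": [[58,[0,0,0.01],[0,0,0]],[59,[0,0,0],[0,0,0]],[60,[0,0,0],[0,0,0]],[62,[0,0,0],[0,0,0]],[66,[0,0,0],[0,0,0]],[72,[0,0,0],[0,0,0]],[80,[0,0,0],[0,0,0]],[84,[0,0,0],[0,0,0]],[84,[0,0,0.1],[0,0,0]],[84,[0,0,0.2],[0,0,0]],[84,[0,0,0.3],[0,0,0]],[84,[0,0,0.3],[0,0,0]],[84,[0,0,0.3],[0,0,0]],[84,[0,0,0.3],[0,0,0]],[84,[0,0,0.2],[0,0,0]],[84,[0,0,0],[0,0,0]],[84,[0,0,0],[0,0,0]]]}}

```text
time_s: 12.93
ee_pos: [533.5, -12.9, 66.4]
ee_rot: [180.0, -0.0, 16.0]
force: [-0.3, 0.8, 0.2]
gripper_width: 83.9
gripper_force: 0.0
```

```bash
python3 - <<'E'
from h import *
s=grab_frame("scene"); st=state(); print(st["ee_pos"],st["force"])
cv2.imwrite("pics/c4.png",cv2.resize(s[144:196,195:265],(700,520),interpolation=cv2.INTER_CUBIC))
for z in(52,64,78):print(z,[(px("scene",[533.3,-12.9+y,z])-[195,144])*10 for y in(-24.5,0,24.5)])
E
```

```text
[533.11682387 -12.90559218  65.97152346] [-0.50750387 -0.01489436 -1.04490176]
52 [array([267., 296.]), array([342., 314.]), array([417., 332.])]
64 [array([267., 262.]), array([342., 279.]), array([418., 297.])]
78 [array([266., 221.]), array([342., 238.]), array([418., 256.])]
```

View pics/c4.png

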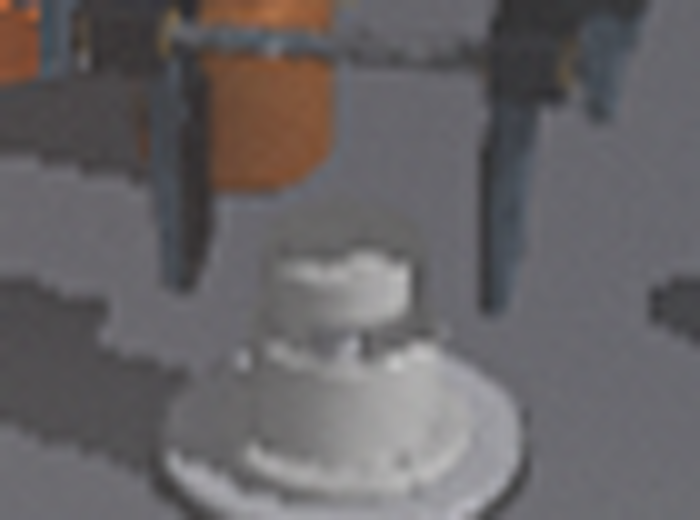

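The disc (crop 270–415, 210–330) lies level on the rod and the mould stands on the foot. I'll close on the disc.

Request:
{"fn": "move_arm", "kwargs": {"motion": [[70,[0,0,0],[0,0,0]],[62,[0,0,0],[0,0,0]],[57,[0,0,0],[0,0,0]],[54,[0,0,0],[0,0,0]],[52,[0,0,0],[0,0,0]],[51,[0,0,0],[0,0,0]],[50,[0,0,0],[0,0,0]],[49,[0,0,0],[0,0,0]],[48,[0,0,0],[0,0,0]],[44,[0,0,0],[0,0,0]],[44,[0,0,0],[0,0,0]],[44,[0,0,0],[0,0,0]]], "grip_force": 5}}

```text
time_s: 13.98
ee_pos: [533.3, -12.9, 66.0]
ee_rot: [180.0, -0.0, 16.0]
force: [0.4, -0.1, -0.1]
gripper_width: 48.7
gripper_force: 5.0
```

Request:
{"fn": "move_arm", "kwargs": {"motion": [[44,[0,0,0],[0,0,0]],[44,[0,0,0],[0,0,0]],[44,[0,0,0.04],[0,0,0]],[44,[0,0,0.1],[0,0,0]],[44,[0,0,0.2],[0,0,0]],[44,[0,0,0.4],[0,0,0]],[44,[0,0,0.5],[0,0,0]],[44,[0,0,0],[0,0,0]],[44,[0,0,0],[0,0,0]]], "grip_force": 20}}

```text
time_s: 14.73
ee_pos: [534.0, -12.9, 98.1]
ee_rot: [179.9, -0.1, 16.0]
force: [-0.5, -0.8, -0.4]
gripper_width: 48.5
gripper_force: 20.0
```

Request:
{"fn": "move_arm", "kwargs": {"motion": [[44,[0,0.4,0],[0,0,0]],[44,[-0.08,0.8,0],[0,0,0]],[44,[-0.08,0.8,0],[0,0,0]],[44,[-0.08,0.8,0],[0,0,0]],[44,[-0.08,0.8,0],[0,0,0]],[44,[-0.08,0.8,0],[0,0,0]],[44,[-0.08,0.8,0],[0,0,0]],[44,[-0.08,0.8,0],[0,0,0]],[44,[-0.08,0.8,0],[0,0,0]],[44,[-0.08,0.8,0],[0,0,0]],[44,[-0.08,0.8,0],[0,0,0]],[44,[-0.08,0.8,0],[0,0,0]],[44,[-0.08,0.8,0],[0,0,0]],[44,[-0.08,0.8,0],[0,0,0]],[44,[0,0.6,0],[0,0,0]],[44,[0,0.2,0],[0,0,0]],[44,[0,0,0],[0,0,0]],[44,[0,0,0],[0,0,0]]]}}

```text
time_s: 16.23
ee_pos: [507.0, 276.7, 96.6]
ee_rot: [180.0, 0.1, 16.1]
force: [0.1, -0.3, 0.6]
gripper_width: 48.2
gripper_force: 20.0
```

Request:
{"fn": "move_arm", "kwargs": {"motion": [[44,[0,0,-0.4],[0,0,0]],[44,[0,0,-0.7],[0,0,0]],[44,[0,0,-0.7],[0,0,0]],[44,[0,0,-0.4],[0,0,0]],[44,[0,0,-0.1],[0,0,0]],[44,[0,0,0],[0,0,0]],[44,[0,0,0],[0,0,0]]]}}

```text
time_s: 16.82
ee_pos: [507.8, 276.9, 39.9]
ee_rot: [-180.0, -0.0, 16.0]
force: [0.7, -0.2, -0.0]
gripper_width: 48.4
gripper_force: 20.0
```

```bash
python3 - <<'E'
from h import *
s=grab_frame("scene"); st=state(); print(st["ee_pos"],st["force"])
cv2.imwrite("pics/c5.png",cv2.resize(s[145:235,265:385],(800,600),interpolation=cv2.INTER_CUBIC))
E
```

```text
[508.00848094 277.17887664  40.23364137] [ 0.56973745 -0.15752844 -0.52198257]
```

View pics/c5.png

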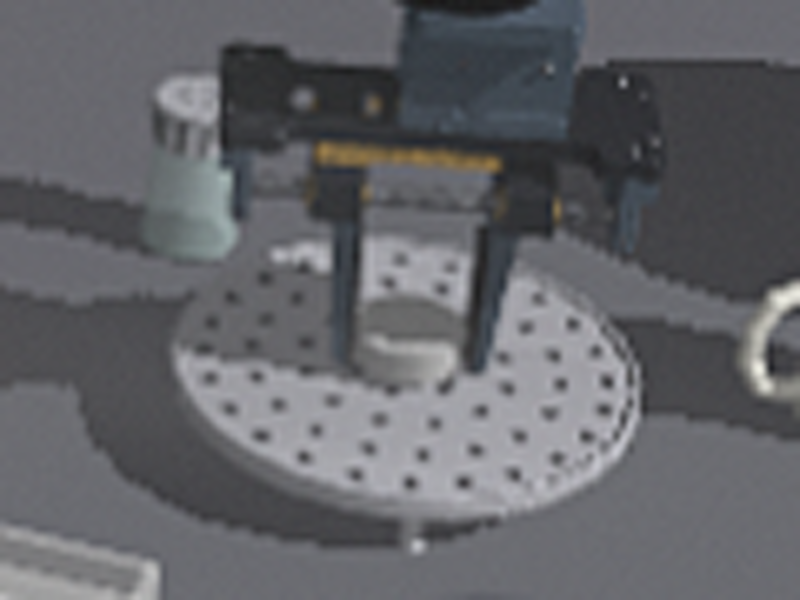

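The disc is level above the middle of the plate (about (410,350) in the crop). I'll lower it gently.

Request:
{"fn": "move_arm", "kwargs": {"motion": [[44,[0,0,-0.06],[0,0,0]],[44,[0,0,-0.06],[0,0,0]],[44,[0,0,-0.04],[0,0,0]],[44,[0,0,-0.02],[0,0,0]],[44,[0,0,-0.02],[0,0,0]],[44,[0,0,0],[0,0,0]],[44,[0,0,0],[0,0,0]]]}}

```text
time_s: 17.45
ee_pos: [507.3, 277.1, 34.5]
ee_rot: [180.0, -0.0, 16.0]
force: [0.3, -0.0, -0.5]
gripper_width: 48.3
gripper_force: 20.0
```

Request:
{"fn": "move_arm", "kwargs": {"motion": [[44,[0,0,-0.02],[0,0,0]],[44,[0,0,0],[0,0,0]],[44,[0,0,0],[0,0,0]]]}}

```text
time_s: 17.7
ee_pos: [507.4, 277.1, 34.0]
ee_rot: [180.0, -0.0, 16.0]
force: [0.1, 0.1, -0.4]
gripper_width: 48.3
gripper_force: 20.0
```

Request:
{"fn": "move_arm", "kwargs": {"motion": [[44,[0,0,-0.015],[0,0,0]],[44,[0,0,0],[0,0,0]],[44,[0,0,0],[0,0,0]]]}}

```text
time_s: 17.95
ee_pos: [507.4, 277.2, 34.0]
ee_rot: [-180.0, -0.0, 16.0]
force: [-1.0, -0.1, 4.3]
gripper_width: 48.3
gripper_force: 20.0
```

Contact at 34 mm, as expected. I'll release and retreat.

Request:
{"fn": "move_arm", "kwargs": {"motion": [[48,[0,0,0.01],[0,0,0]],[49,[0,0,0],[0,0,0]],[50,[0,0,0],[0,0,0]],[52,[0,0,0],[0,0,0]],[56,[0,0,0],[0,0,0]],[62,[0,0,0],[0,0,0]],[70,[0,0,0],[0,0,0]],[70,[0,0,0],[0,0,0]],[70,[0,0,0.1],[0,0,0]],[70,[0,0,0.3],[0,0,0]],[70,[0,0,0.6],[0,0,0]],[70,[0,0,0.9],[0,0,0]],[70,[0,0,0.9],[0,0,0]],[70,[0,0,0.9],[0,0,0]],[70,[0,0,0.9],[0,0,0]],[70,[0,0,0.9],[0,0,0]],[70,[0,0,0.5],[0,0,0]],[70,[0,0,0],[0,0,0]],[70,[0,0,0],[0,0,0]]]}}

```text
time_s: 19.53
ee_pos: [507.5, 277.2, 184.7]
ee_rot: [-180.0, -0.1, 16.0]
force: [-0.9, 0.3, -0.4]
gripper_width: 69.9
gripper_force: 0.0
```

```bash
python3 - <<'E'
from h import *
s=grab_frame("scene"); st=state(); print(st["ee_pos"],st["force"])
cv2.imwrite("pics/c6.png",cv2.resize(s[130:250,200:360],(800,600),interpolation=cv2.INTER_CUBIC))
E
```

```text
[506.85467042 276.86211199 183.53454632] [ 0.28268952 -0.02382268 -0.10756259]
```

View pics/c6.png

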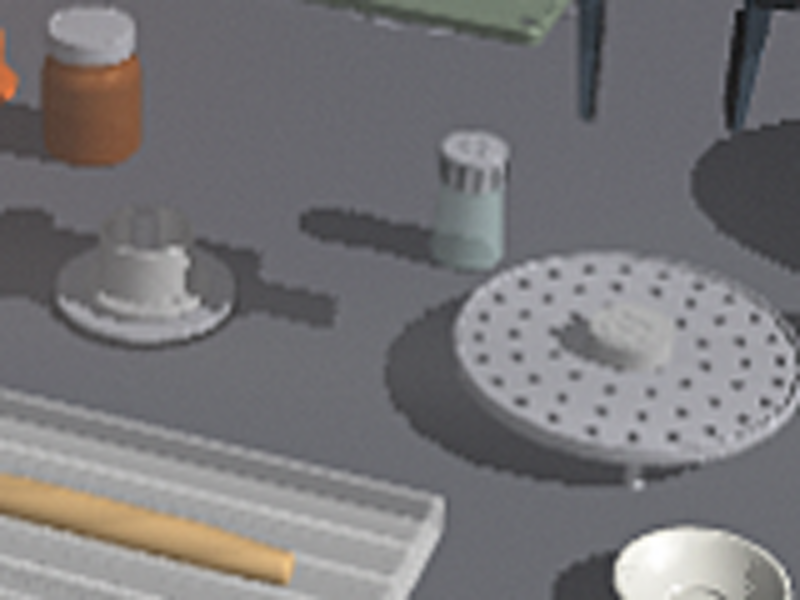

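The disc lies flat, pattern up, mid-plate (630,335), and the mould stands on the foot (145,255). I see nothing else disturbed.

```bash
python3 -c "
from workcell import *
print(job_done())"
```

```text
the job is handed in; nothing more can be done
None
```

The job is handed in at about 20 s: the mould stands on the foot over the rod, and the disc lies flat, pattern up, near the middle of the steamer insert; the last picture shows nothing else disturbed.

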